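# Oil the thermostat shaft, refit its knob and hold it pressed in

### The arm

A 6-joint arm with a two-finger parallel gripper is mounted at the origin on the work surface. World frame = base frame: x ahead of the robot, y to its left, z up, the work surface at z = 0. Lengths are in m, angles in degrees, forces in N, time in s.
With the tool pointing down it reaches from about 0.4 to 0.825 m from the base axis. Payload 7 kg.
Tool frame: the origin (TCP) lies midway between the tips of the shut fingers; the grasp point (between the pads) lies 19 mm behind it; z points along the fingers, y is the line along which they close (so a half turn about z gives the same grasp; the last joint's range is limited). The gripper opens to 88 mm and grips with 3 to 60 N. Pads are 19 mm wide; open, the fingers measure 130 mm over their backs; the gripper's body (78 mm by 193 mm) begins 47 mm behind the grasp point.
Start: joints at [-59.582, 20.546, 0.682, 0, -70.136, -16.507], TCP at [0.162, -0.655, 0.227] pointing down, gripper open.
Joint ranges: [-176.03, 176.03], [-82.01, 121.73], [-58.28, 71.71], [-173.87, 95.51], [-174.79, -0.11], [-173.66, 173.66]. Speed limits (degrees/s): [136.94, 136.94, 172.46, 180, 180, 180].

### API

Orientations are given as [roll, pitch, yaw] about the fixed x, y, z axes, in that order (R = Rz(yaw) Ry(pitch) Rx(roll)).
In Python, from plant import telemetry, viewer, workorder gives the robot as it stands. The module is installed in compiled form; this text tells all that it offers.
- The arm moves only by the tool carry_out, never from a script. Its argument "rows" is a list of rows, each a list of 6 numbers: the shift along the tool's x, y, z in m, then the turn, a rotation vector about the tool's x, y, z in rad. In form: [[tx, ty, tz, ax, ay, az], ...]. A call has 1 to 8 rows; each row is the pose to reach, as a shift and turn from the pose commanded when the call began, along the tool's axes at that moment; what a row does not reach only later rows make up. A row lasts 1/8 s, in which the tool goes at most 62.5 mm and 10.7 degrees, less where a joint would pass 70% of its speed; a pose out of reach is approached as far as the arm can. A call with a gripper value outside its range is refused whole. "grip" is the gripper's target within -1 to 1 (fully open at 1, half-way at 0, shut at -1), set as the call begins (left out, the last holds). The fingers move at their own pace and stop on an object; the grip force is fixed at half the most. Time passes only in rows, so rows that repeat a pose let the fingers close. It gives the time, the measured TCP pose, the force, the opening and the grip force at its end, in the units of the state.
- telemetry.get_obs(): the state, without advancing time (a new reading comes with each control period).
- viewer.snapshot(name): name is "scene" or "side" or "wrist"; returns the picture (384x512x3 uint8, red, green, blue); there is no depth.
- viewer.camera_info(name): a dict with "intrinsics" (3x3 intrinsics, pixels), "k1" (the pictures are not rectified: a ray, as slopes to the right and down, at radius r is drawn at 1 + k1 r^2 times it, then the intrinsics apply), "extrinsics" (4x4, takes a point from camera to world coordinates); the wrist camera has in their place "tool_from_camera" (4x4, takes a point from camera to tool coordinates, whose origin is the TCP and whose axes are the flange's). Camera axes: x right, y down, z forward; pixel columns grow to the right and rows downward; lengths in m; the calibration is good to about 2 mm. A picture is of the moment at which its call begins: read the wrist's pose just before it. camera_info takes no time and is no camera call.
- workorder.close_job(): hands the job in; it is judged then, once.
The state is a dict: "clock": time; "joint_pos": joint angles; "qvel": joint speeds; "tau": joint torques, N m; "tool_pos": TCP position; "orientation": TCP orientation; "force": force on the tool from outside, world axes, zero at the start; "moment": the same for the moment, N m; "opening": finger opening in m; "gripper_force": force on a finger pad.
Only numpy, scipy, OpenCV 4.12 (cv2) and the standard library are available. Lean on these libraries where they do the work, as an engineer would, in place of code of your own. Each camera call takes 0.05 s, during which the arm holds its last target. There are 200 camera calls.

### The job

Give the bare thermostat shaft of the fridge control box a squirt from the blue can clamped beside it: press the can's white nozzle cap right down and let it come back up. Then turn the black knob so that the flat in its bore matches the flat of the D-shaft, push it fully home on the shaft, press knob and shaft in against their spring to the stop, and finish while the gripper is still holding the knob pressed in. Leave the food, the jar lid and the screwdriver where they are.

Things in the scene. Friction and masses are not known exactly. Their poses are not given: they have to be found in the camera images.
- cap_top (a point): Centre of the top of the white round nozzle cap (24 mm across, 17 mm tall, red nozzle stub towards the shaft) on the fixed blue can (42 mm across), which stands on the control box's tray 150 mm from the shaft. At rest 121 mm above the table, higher than all else on the tray. Press straight down with closed fingertips.
- cap (a joint): How far the nozzle cap is pressed down, m: 0 up, 0.006 fully down. A spring pushes it back up: 2 N to start, about 6 N fully down.
- seat (a point): Centre of the top of the white index disc (38 mm across) at the foot of the bare upright brass D-shaft on the white control box (130 x 170 mm, top 50 mm above the table). At rest 61 mm above the table. The shaft rises 18 mm above it, 10 mm across, flat 2 mm off the axis, last 3 mm tapered. z up; x points from the axis out through the flat; the red tab on the disc (31 mm out) points the same way.
- shaft (a joint): Turn of the D-shaft on the box, rad, counter-clockwise from above; stiff to turn (0.12 N m), stays where it is.
- press (a joint): How far shaft and disc are pushed down into the box, m: 0 out, 0.006 at the stop. A spring pushes back: 5 N to start, about 11 N at the stop.
- knob_mid (a point): Centre of the loose black knob, upright on the table, 36 mm tall: a bar 40 mm long (x) and 22 mm wide (y), with a round skirt 42 mm across, 5 mm tall at its foot. Grip across the bar above the skirt. x points to the end with the white pointer line, z up. D bore in the underside, 20 mm deep, 0.7 mm larger all round than the shaft, flat on the pointer's side. 45 g.
- knob_tip (a point): Point of the knob under its pointer line: 18 mm along x from its centre, half-way up (18 mm above its underside). With the knob home it lies over the red tab's side and the underside rests on the disc.
- carrot_jar: Bystander: glass jar of orange carrots, 84 mm across, 110 mm tall; origin at the centre of its underside.
- spice_jar: Bystander: small green jar with steel lid, 48 mm across, 60 mm tall; origin at the centre of its underside.
- milk: Bystander: white bottle with a blue label, 72 mm across, 200 mm tall; origin at the centre of its underside.
- tub: Bystander: white tub with green lid, 92 mm across, 83 mm tall; origin at the centre of its underside.
- jar_lid: Bystander: steel jar lid lying flat, 68 mm across, 14 mm tall; origin at the centre of its underside.
- screwdriver: Bystander: red-handled screwdriver, 170 mm long, lying left of the robot's middle, nearer than the tray; x along it from handle to tip.
- fruit_bin: Bystander: clear bin of green and yellow fruit, 190 x 110 x 80 mm; origin at the centre of its underside.

How it is judged:
By the outcome, as a careful person would: the job done as asked, in the order asked, and still so for the second after the job is handed in, while the arm keeps its last pose, push and grip.
It also fails if it takes over 54 s, if anything falls off the work surface, if the arm or the gripper's body presses on something with over 40 N, if the wrist force passes 120 N, or if a joint passes its speed limit or range.

## Working session

There is one attempt and no reset: what is moved stays moved. The work goes in short steps, Python scripts to look and compute and a tool call to move; the robot and the scene stay as the last step left them, time stands still between calls to the robot, and variables do not carry over. Pictures are saved under pics/ and viewed, at most 10 in all, crops included, and the job is handed in when it is done.

Besides the shell and the picture viewer there is one more tool, called after "Emit:" as name([rows], argument=value, ...), one row to a line, values as JSON. carry_out: Moves the arm, as the interface text tells. Its arguments: {"type":"object","properties":{"rows":{"type":"array"},"grip":{"type":"number"}},"required":["rows"]}

```bash
mkdir -p pics
cat > h.py <<'E'
import numpy as np, cv2
from scipy.spatial.transform import Rotation as R
from plant import telemetry, viewer, workorder
def tool():
    o=telemetry.get_obs(); T=np.eye(4); T[:3,3]=o['tool_pos']; T[:3,:3]=R.from_euler('xyz',o['orientation'],degrees=True).as_matrix(); return T
def snap(n,f=None):
    T=tool(); im=viewer.snapshot(n); np.savez('pics/'+(f or n)+'.npz',im=im,T=T)
    cv2.imwrite('pics/'+(f or n)+'.png',im[:,:,::-1]); return im,T
def cam(n,T=None):
    c=viewer.camera_info(n); E=np.array(c['extrinsics']) if n!='wrist' else T@np.array(c['tool_from_camera'])
    return np.array(c['intrinsics']),c['k1'],E
def ray(n,uv,T=None):
    K,k,E=cam(n,T); d=np.linalg.solve(K,[uv[0],uv[1],1.])[:2]; s=d.copy()
    for _ in range(30): s=d/(1+k*(s@s))
    return E[:3,3],E[:3,:3]@np.array([s[0],s[1],1])
def at_z(n,uv,z,T=None):
    o,d=ray(n,uv,T); return o+d*(z-o[2])/d[2]
def proj(n,p,T=None):
    K,k,E=cam(n,T); q=np.linalg.inv(E)@np.append(p,1); s=q[:2]/q[2]; s=s*(1+k*(s@s)); return (K@np.append(s,1))[:2]
def rel(p,yaw=None):
    "target TCP world position -> tool shift"
    T=tool(); return T[:3,:3].T@(np.array(p)-T[:3,3])
def crop(im,u,v,w,h,s,f):
    c=im[max(v,0):v+h,max(u,0):u+w,::-1]; cv2.imwrite('pics/'+f,cv2.resize(c,None,fx=s,fy=s,interpolation=cv2.INTER_CUBIC))
E
python3 - <<'E'
from h import *
a,_=snap('scene'); b,_=snap('side'); w,T=snap('wrist')
print(telemetry.get_obs())
for n in('scene','side'):print(cam(n))
print(viewer.camera_info('wrist'))
cv2.imwrite('pics/two.png',cv2.resize(np.vstack([np.hstack([a,b])])[:,:,::-1],(800,300),interpolation=cv2.INTER_AREA))
E
```

```text
{'clock': 0.15, 'joint_pos': array([-5.95796584e+01,  2.05837303e+01,  6.44435888e-01, -1.44748127e-02,
       -7.01366208e+01, -1.65064665e+01]), 'qvel': array([ 0.01661695, -0.05929039,  0.11588879,  0.07857054,  0.09111374,
       -0.07203255]), 'tau': array([-1.31605975e-03, -5.83276570e+01,  2.93290025e+01,  7.00121015e+00,
        8.77145038e-03, -1.32879277e-04]), 'tool_pos': array([ 0.16218242, -0.654828  ,  0.22580841]), 'orientation': array([ 1.79923347e+02, -8.52312446e-03, -1.66091046e+02]), 'force': array([-0.07281674, -0.29745128,  0.83628225]), 'moment': array([-0.02322789,  0.01287271,  0.05717966]), 'gripper_force': 0.0, 'opening': 0.08759167322072113}
(array([[369.37188265,   0.        , 253.69962931],
       [  0.        , 369.37188265, 197.3078445 ],
       [  0.        ,   0.        ,   1.        ]]), 0.03297823692097161, array([[ 0.27948435,  0.68019653, -0.6776586 ,  1.28867319],
       [ 0.95997023, -0.21162346,  0.18350112, -0.1841087 ],
       [-0.01859163, -0.70181778, -0.71211386,  0.88254608],
       [ 0.        ,  0.        ,  0.        ,  1.        ]]))
[... 275 characters left out ...]
6,  0.87839023],
       [-0.00963918, -0.78314772, -0.62176099,  0.84769866],
       [ 0.        ,  0.        ,  0.        ,  1.        ]]))
{'intrinsics': array([[327.56088717,   0.        , 258.41370753],
       [  0.        , 327.56088717, 193.48364042],
       [  0.        ,   0.        ,   1.        ]]), 'k1': -0.06372719441081545, 'tool_from_camera': array([[ 6.78551174e-04, -9.68751966e-01, -2.48030577e-01,
         6.70353287e-02],
       [ 9.99999768e-01,  6.72666386e-04,  1.08471031e-04,
        -6.86540031e-04],
       [ 6.17603075e-05, -2.48030593e-01,  9.68752198e-01,
        -1.58057283e-01],
       [ 0.00000000e+00,  0.00000000e+00,  0.00000000e+00,
         1.00000000e+00]])}
```

View pics/scene.png

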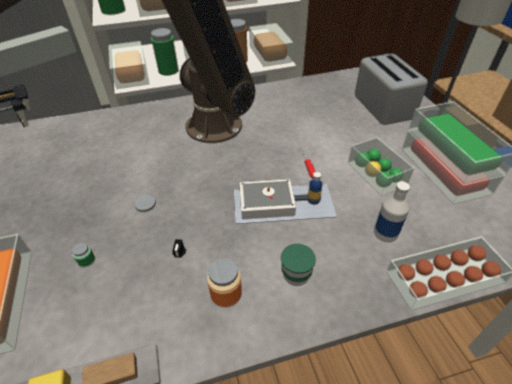

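View pics/side.png

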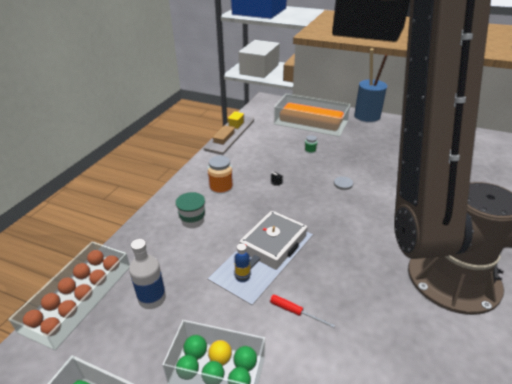

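Scene: the control box is at about (268,195), the blue can at (316,185) and the knob at (179,247). Side: box (273,235), can (242,262), knob (277,179). I'll enlarge these next.

Run:
```python
from h import *
a=np.load('pics/scene.npz')['im'];b=np.load('pics/side.npz')['im']
def c(im,u,v,w,h,s): return cv2.resize(im[v:v+h,u:u+w,::-1],(w*s,h*s),interpolation=cv2.INTER_CUBIC)
# each panel 400x300; 
cv2.imwrite('pics/m.png',np.vstack([np.hstack([c(a,235,160,100,75,4),c(b,220,205,100,75,4)]),np.hstack([c(a,160,230,40,30,10),c(b,257,164,40,30,10)])]))
for n,uv,z in [('scene',(268,192),.061),('side',(273,231),.061),('scene',(316,175),.121),('side',(242,248),.121),('scene',(179,247),.018),('side',(277,179),.018)]: print(n,uv,at_z(n,uv,z))
```

```text
scene (268, 192) [0.49768179 0.07741331 0.061     ]
side (273, 231) [0.4923471  0.07529756 0.061     ]
scene (316, 175) [0.52859848 0.22106317 0.121     ]
side (242, 248) [0.51998941 0.22675154 0.121     ]
scene (179, 247) [ 0.59632159 -0.22577123  0.018     ]
side (277, 179) [ 0.59394022 -0.23030625  0.018     ]
```

View pics/m.png

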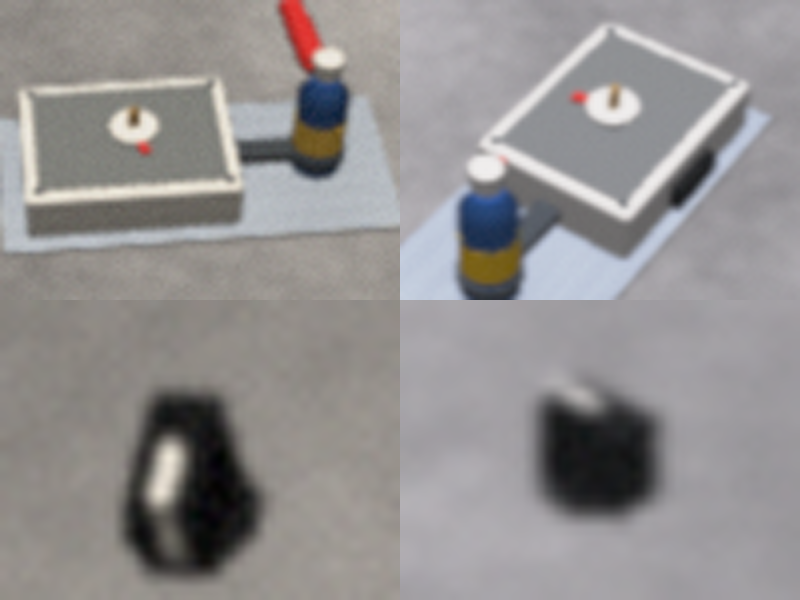

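Run:
```python
from h import *
s=(at_z('scene',(268.5,191.5),.061)+at_z('side',(273.2,231.5),.061))/2
t1=at_z('scene',(271,197),.061)-at_z('scene',(268.5,191.5),.061);t2=at_z('side',(264.7,229.5),.061)-at_z('side',(273.2,231.5),.061)
print(s,[np.degrees(np.arctan2(t[1],t[0])) for t in(t1,t2)],t1,t2)
print('cap',at_z('scene',(317.2,173.5),.121),at_z('side',(241.5,245.5),.121))
# knob pointer on top z=.036
for n,p,q in [('scene',(177.2,244.5),(176,249.5)),('side',(317-60+0,203-0),(1,1))][:1]:
    d=at_z(n,q,.036)-at_z(n,p,.036);print('knob',np.degrees(np.arctan2(d[1],d[0])),at_z(n,q,.036))
print('jar',at_z('scene',(223,272),.11),'spice',at_z('scene',(82,247),.06),'tub',at_z('scene',(298,256),.083),'milk',at_z('scene',(403,187),.2))
for w in [(.45,-.3,.25),(.52,.15,.2)]: print(np.round(rel(w),3))
```

```text
[0.49352734 0.07833467 0.061     ] [np.float64(-0.12703432878997684), np.float64(3.6257652856978346)] [ 2.56273025e-02 -5.68201101e-05  0.00000000e+00] [0.02581449 0.00163576 0.        ]
cap [0.52333495 0.22725207 0.121     ] [0.52491848 0.21907008 0.121     ]
knob -18.858840611375395 [ 0.61701439 -0.2342919   0.036     ]
jar [ 0.77786266 -0.12871108  0.11      ] spice [ 0.55017673 -0.48085801  0.06      ] tub [0.76942452 0.07239873 0.083     ] milk [0.7191533 0.3767884 0.2      ]
[-0.365  0.275 -0.024]
[-0.541  0.695  0.027]
```

Emit:
carry_out([
  [-0.05,0.035,-0.003,0,0,0.03],
  [-0.1,0.07,-0.006,0,0,0.06],
  [-0.15,0.11,-0.01,0,0,0.09],
  [-0.2,0.15,-0.013,0,0,0.12],
  [-0.25,0.19,-0.016,0,0,0.15],
  [-0.29,0.22,-0.02,0,0,0.18],
  [-0.33,0.25,-0.022,0,0,0.21],
  [-0.365,0.275,-0.024,0,0,0.243],
], grip=-1)

```text
clock: 1.15
tool_pos: [0.4513, -0.2988, 0.2507]
orientation: [180.0, 0.0, 180.0]
force: [0.5, -0.6, 0.4]
opening: 0.0129
gripper_force: 0.0
```

Run:
```python
from h import *
o=telemetry.get_obs();print(o['clock'],o['tool_pos'],o['orientation'],rel((.52,.15,.2)))
```

```text
1.15 [ 0.45132586 -0.29875457  0.25068701] [1.79996169e+02 8.91677025e-03 1.79976828e+02] [-0.06848475  0.44877891  0.05072767]
```

Emit:
carry_out([
  [-0.008,0.057,0.006,0,0,0],
  [-0.017,0.113,0.012,0,0,0],
  [-0.025,0.17,0.018,0,0,0],
  [-0.034,0.226,0.025,0,0,0],
  [-0.043,0.282,0.032,0,0,0],
  [-0.052,0.338,0.038,0,0,0],
  [-0.06,0.394,0.044,0,0,0],
  [-0.068,0.449,0.05,0,0,0],
])

```text
clock: 2.15
tool_pos: [0.5184, 0.1504, 0.2004]
orientation: [180.0, 0.0, -180.0]
force: [1.4, 0.4, 0.5]
opening: 0.0004
gripper_force: 0.0
```

Emit:
carry_out([
  [0,0,0,0,0,0],
  [0,0,0,0,0,0],
])

```text
clock: 2.4
tool_pos: [0.5181, 0.1485, 0.2002]
orientation: [-180.0, -0.0, -180.0]
force: [-0.5, 0.6, -0.0]
opening: 0.0004
gripper_force: 0.0
```

Run:
```python
from h import *
im,T=snap('wrist','w1'); print(T[:3,3],telemetry.get_obs()['orientation'])
print(proj('wrist',(.4935,.0783,.061),T),proj('wrist',(.524,.223,.121),T))
```

```text
[0.51814743 0.14850481 0.20017589] [-1.79980585e+02 -3.06694291e-02  1.79978773e+02]
[182.68533422 157.60528812] [357.34933996 208.94101763]
```

View pics/w1.png

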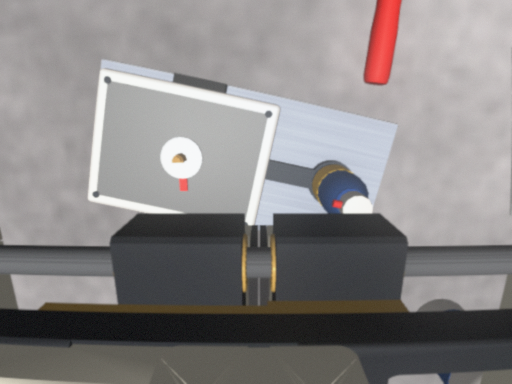

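The wrist view shows the disc centre at about (181,158), the red tab at (183.5,184.5) and the cap centre at about (357.5,210), its lower part hidden by the fingers.

```bash
cat >> h.py <<'E'
def seatmeas(im,T,guess,zt=.061):
    u,v=[int(round(x)) for x in proj('wrist',guess,T)]
    r=60; y0=max(v-r,0);x0=max(u-r,0); c=im[y0:v+r,x0:u+r].astype(int)
    red=((c[...,0]>150)&(c[...,1]<90)).astype(np.uint8)
    white=(c.min(2)>190).astype(np.uint8)
    n,l,s,ce=cv2.connectedComponentsWithStats(white)
    g=np.array([u-x0,v-y0]); k=min((i for i in range(1,n) if s[i,4]>150),key=lambda i:np.hypot(*(ce[i]-g)))
    cn=max(cv2.findContours((l==k).astype(np.uint8),cv2.RETR_EXTERNAL,cv2.CHAIN_APPROX_NONE)[0],key=len)
    h=cv2.convexHull(cn); e=cv2.fitEllipse(h)
    ys,xs=np.nonzero(red); near=np.hypot(xs-e[0][0],ys-e[0][1])<60
    tab=np.array([xs[near].mean()+x0,ys[near].mean()+y0]); d=np.array(e[0])+[x0,y0]
    P=at_z('wrist',d,zt,T);Q=at_z('wrist',tab,zt,T); w=Q-P
    return d,e[1],tab,near.sum(),P,Q,np.degrees(np.arctan2(w[1],w[0])),np.hypot(*w[:2])
E
python3 - <<'E'
from h import *
z=np.load('pics/w1.npz');im,T=z['im'],z['T']
print(seatmeas(im,T,(.4935,.0783,.061)))
print('cap',at_z('wrist',(357.5,210),.121,T))
for p in [(.524,.223,.15)]: print(rel(p))
E
```

```text
(array([180.70219803, 157.34215546]), (41.04670333862305, 43.7254524230957), array([nan, nan]), np.int64(0), array([0.49325437, 0.07648515, 0.061     ]), array([nan, nan, nan]), np.float64(nan), np.float64(nan))
cap [0.52484304 0.22318211 0.121     ]
[-0.00578205  0.07509146  0.05038819]h.py:35: RuntimeWarning: Mean of empty slice.
  tab=np.array([xs[near].mean()+x0,ys[near].mean()+y0]); d=np.array(e[0])+[x0,y0]
  ret = ret.dtype.type(ret / rcount)
```

Emit:
carry_out([
  [-0.003,0.037,0.01,0,0,0],
  [-0.006,0.074,0.03,0,0,0],
  [-0.006,0.074,0.06,0,0,0],
  [-0.006,0.074,0.073,0,0,0],
  [-0.006,0.074,0.073,0,0,0],
  [-0.006,0.074,0.078,0,0,0],
  [-0.006,0.074,0.081,0,0,0],
  [-0.006,0.074,0.084,0,0,0],
])

```text
clock: 3.45
tool_pos: [0.5251, 0.2224, 0.1174]
orientation: [180.0, 0.1, 180.0]
force: [-0.9, -1.6, 4.0]
opening: 0.0004
gripper_force: 2.2
```

Emit:
carry_out([
  [0,0,0.003,0,0,0],
  [0,0,0.006,0,0,0],
  [0,0,0.006,0,0,0],
  [0,0,0.006,0,0,0],
])

```text
clock: 3.95
tool_pos: [0.5253, 0.2225, 0.1148]
orientation: [180.0, 0.2, -179.9]
force: [-11.8, -5.1, 34.4]
opening: 0.0004
gripper_force: 17.2
```

Cap is at its stop: z is 0.1148 with 34 N. Now I retract and move to a view over the seat.

Emit:
carry_out([
  [0,0,-0.02,0,0,0],
  [0,0,-0.055,0,0,0],
  [-0.002,-0.04,-0.055,0,0,0],
  [-0.006,-0.09,-0.055,0,0,0],
  [-0.01,-0.14,-0.055,0,0,0],
  [-0.01,-0.146,-0.055,0,0,0],
  [-0.01,-0.146,-0.055,0,0,0],
])

```text
clock: 4.82
tool_pos: [0.5346, 0.0763, 0.1655]
orientation: [180.0, 0.0, 179.9]
force: [0.5, -0.2, -0.2]
opening: 0.0001
gripper_force: 0.0
```

```bash
sed -i 's/(c\[...,0\]>150)&(c\[...,1\]<90)/(c[...,0]>110)\&(c[...,0]>2.2*c[...,1])/; s/r=60/r=80/' h.py
python3 - <<'E'
from h import *
im,T=snap('wrist','w2'); print(T[:3,3],telemetry.get_obs()['force'])
for g in ('w1','w2'):
    z=np.load(f'pics/{g}.npz');print(seatmeas(z['im'],z['T'],(.4933,.0765,.061)))
crop(im,130,60,260,170,3,'w2c.png')
E
```

```text
[0.53455335 0.07630008 0.16550964] [ 1.3308344   0.79311467 -0.01325329]
(array([180.70220184, 157.34215546]), (41.04670333862305, 43.7254524230957), array([183.4137931 , 184.62068966]), np.int64(58), array([0.49325436, 0.07648502, 0.061     ]), array([0.51884685, 0.07761415, 0.061     ]), np.float64(2.52621826580663), np.float64(0.025617385719462562))
(array([259.59388733, 142.81863403]), (49.17293930053711, 49.4525260925293), array([260.39655172, 174.84482759]), np.int64(58), array([0.49325533, 0.07651685, 0.061     ]), array([0.51924896, 0.07717466, 0.061     ]), np.float64(1.4496426496304786), np.float64(0.026001949454176648))
```

View pics/w2c.png

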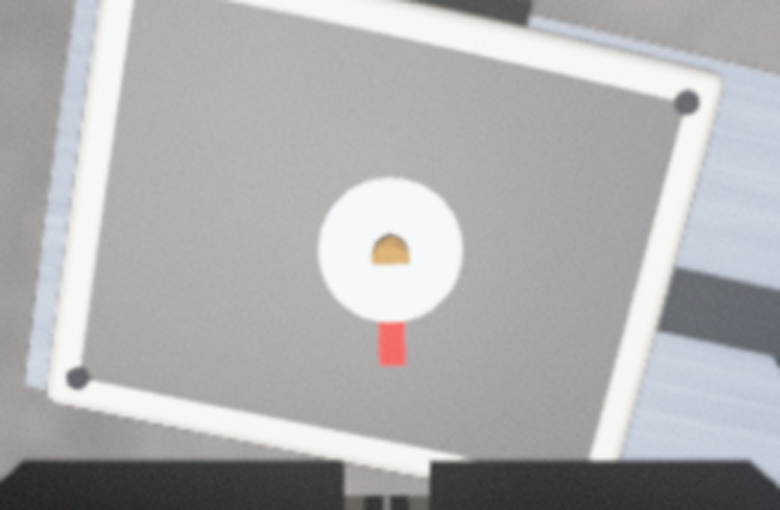

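The wrist view shows the disc at (259.6,142.8) and the tab straight below it at (260.4,174.8). Next is the half-turned view, to cancel the camera bias.

Emit:
carry_out([
  [0.01,0,0,0,0,-0.18],
  [0.02,0,0,0,0,-0.36],
  [0.03,0,0,0,0,-0.54],
  [0.04,0,0,0,0,-0.72],
  [0.05,0,0,0,0,-0.9],
  [0.06,0,0,0,0,-1.08],
  [0.07,0,0,0,0,-1.26],
  [0.083,0,0,0,0,-1.44],
])

```text
clock: 5.88
tool_pos: [0.4513, 0.0778, 0.1655]
orientation: [-180.0, 0.0, -97.1]
force: [-0.5, -0.4, -0.4]
opening: 0.0004
gripper_force: 0.0
```

Emit:
carry_out([
  [0,0,0,0,0,-0.18],
  [0,0,0,0,0,-0.36],
  [0,0,0,0,0,-0.54],
  [0,0,0,0,0,-0.72],
  [0,0,0,0,0,-0.9],
  [0,0,0,0,0,-1.08],
  [0,0,0,0,0,-1.26],
  [0,0,0,0,0,-1.44],
], grip=1)

```text
clock: 6.88
tool_pos: [0.4515, 0.0778, 0.1655]
orientation: [-180.0, 0.0, -14.6]
force: [0.6, 0.0, 0.6]
opening: 0.0748
gripper_force: 0.0
```

Emit:
carry_out([
  [0,0,0,0,0,-0.13],
  [0,0,0,0,0,-0.26],
  [0,0,0,0,0,-0.26],
  [0,0,0,0,0,-0.26],
])

```text
clock: 7.38
tool_pos: [0.4515, 0.0771, 0.1655]
orientation: [-180.0, 0.0, -0.2]
force: [-0.4, -0.0, -0.7]
opening: 0.0873
gripper_force: 0.0
```

Run:
```python
from h import *
im,T=snap('wrist','w3'); o=telemetry.get_obs();print(T[:3,3],o['orientation'],o['joint_pos'],o['clock'])
print(seatmeas(im,T,(.4933,.0765,.061)))
o=np.array([.595,-.229,.2]); print('knobview',rel(o+np.array([-.03,.015,0])))
```

```text
[0.45148484 0.07713926 0.16551131] [-1.79997937e+02  3.18666879e-03 -1.96755486e-01] [ 3.44292934e+01  2.81131999e+00 -3.07220205e+01 -4.20882179e-03
 -5.64681095e+01  5.53762760e+01] 7.425
(array([258.00695801, 140.26647949]), (47.269927978515625, 47.6463623046875), array([256.9893617 , 108.22340426]), np.int64(94), array([0.49393961, 0.07646338, 0.061     ]), array([0.51878969, 0.07717731, 0.061     ]), np.float64(1.6456204879908576), np.float64(0.024860327868953463))
knobview [ 0.11449898  0.29058712 -0.03449652]
```

Emit:
carry_out([
  [0.018,0.05,0,0,0,0.05],
  [0.036,0.1,0,0,0,0.11],
  [0.054,0.15,0.005,0,0,0.17],
  [0.072,0.2,0.01,0,0,0.23],
  [0.09,0.25,0.018,0,0,0.28],
  [0.106,0.293,0.025,0,0,0.33],
  [0.106,0.293,0.025,0,0,0.33],
  [0.106,0.293,0.025,0,0,0.33],
])

```text
clock: 8.43
tool_pos: [0.5567, -0.2167, 0.1402]
orientation: [180.0, 0.0, -19.1]
force: [-0.6, -0.2, 0.2]
opening: 0.0876
gripper_force: 0.0
```

Run:
```python
from h import *
im,T=snap('wrist','w4'); o=telemetry.get_obs();print(T[:3,3],o['orientation'],o['clock'])
u,v=proj('wrist',(.595,-.229,.018),T);print(u,v); u,v=int(u),int(v)
print(max(u-65,0),max(v-50,0));crop(im,u-65,v-50,130,100,6,'w4c.png')
```

```text
[ 0.55665832 -0.21666261  0.14015715] [-1.79998159e+02  1.62496098e-02 -1.90207008e+01] 8.475
256.23466236749965 141.17491701658054
191 91
```

View pics/w4c.png

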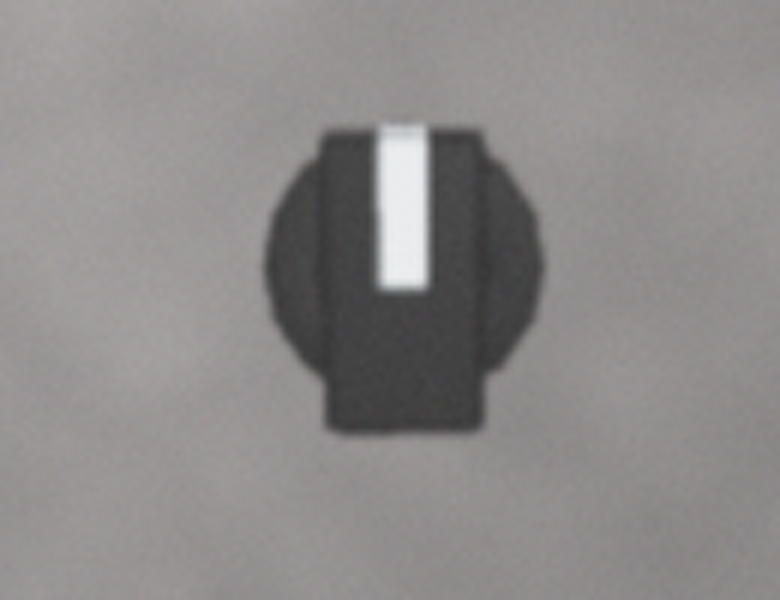

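The crop shows the knob upright and aligned, with its pointer toward the image top. The bar top is centred near crop (403,284) and the skirt near (404,265).

Run:
```python
from h import *
z=np.load('pics/w4.npz');T=z['T']
c=lambda x,y:(191+(x+.5)/6-.5,91+(y+.5)/6-.5)
for n,p,h in [('frontedge',(402,134),.036),('backedge',(405,432),.036),('skL',(264,265),.005),('skR',(543,265),.005)]:
    P=at_z('wrist',c(*p),h,T); print(n,P,(np.linalg.inv(T)@np.append(P,1))[:3])
```

```text
frontedge [ 0.61698548 -0.23785177  0.036     ] [0.06403026 0.0002808  0.10410142]
backedge [ 0.57985729 -0.22543246  0.036     ] [0.02488216 0.00068842 0.10413558]
skL [ 0.60547857 -0.21226472  0.005     ] [ 0.04481431 -0.02013855  0.13511598]
skR [ 0.59203367 -0.25118302  0.005     ] [0.04483827 0.02103667 0.13512038]
```

Emit:
carry_out([
  [0.0443,0.0005,0.02,0,0,-0.01],
  [0.0443,0.0005,0.07,0,0,-0.01],
  [0.0443,0.0005,0.11,0,0,-0.01],
  [0.0443,0.0005,0.126,0,0,-0.01],
  [0.0443,0.0005,0.132,0,0,-0.01],
  [0.0443,0.0005,0.132,0,0,-0.01],
])

```text
clock: 9.22
tool_pos: [0.5996, -0.2314, 0.0098]
orientation: [-180.0, -0.1, -18.4]
force: [-0.3, -0.8, -0.3]
opening: 0.0878
gripper_force: 0.0
```

Emit:
carry_out([
  [0,0,0,0,0,0],
  [0,0,0,0,0,0],
  [0,0,0,0,0,0],
  [0,0,0,0,0,0],
  [0,0,0,0,0,0],
  [0,0,0,0,0,0],
  [0,0,0,0,0,0],
  [0,0,0,0,0,0],
], grip=-1)

```text
clock: 10.22
tool_pos: [0.5987, -0.2316, 0.0085]
orientation: [180.0, 0.0, -18.4]
force: [0.8, 0.0, 0.2]
opening: 0.0223
gripper_force: 30.0
```

Emit:
carry_out([
  [0,0,-0.03,0,0,0],
  [0,0,-0.08,0,0,0],
  [0,0,-0.12,0,0,0],
  [0,0,-0.12,0,0,-0.17],
  [0,0,-0.12,0,0,-0.349],
  [0,0,-0.12,0,0,-0.349],
])

```text
clock: 10.98
tool_pos: [0.5986, -0.2315, 0.1286]
orientation: [-180.0, -0.0, 1.5]
force: [0.4, 0.1, -0.7]
opening: 0.0217
gripper_force: 30.0
```

Run:
```python
from h import *
o=telemetry.get_obs();print(o['clock'],o['tool_pos'],o['orientation'],o['opening'],rel((.494,.0765,.12)))
```

```text
10.975 [ 0.5985665  -0.23153697  0.12859652] [-1.79994116e+02 -4.63869468e-04  1.48695327e+00] 0.021679739363317876 [-0.09653801 -0.31064579  0.00862764]
```

Emit:
carry_out([
  [-0.016,-0.052,0,0,0,0],
  [-0.032,-0.104,0,0,0,0],
  [-0.048,-0.156,0,0,0,0],
  [-0.064,-0.208,0,0,0,0],
  [-0.08,-0.26,0.004,0,0,0],
  [-0.0965,-0.3106,0.008,0,0,0],
  [-0.0965,-0.3106,0.015,0,0,0],
  [-0.0965,-0.3106,0.015,0,0,0],
])

```text
clock: 11.98
tool_pos: [0.4934, 0.0762, 0.1131]
orientation: [180.0, 0.1, 1.5]
force: [-0.4, -0.5, 0.2]
opening: 0.0217
gripper_force: 30.0
```

Run:
```python
from h import *
im,T=snap('wrist','w5'); o=telemetry.get_obs();print(o['clock'],o['tool_pos'],o['orientation'],rel((.494,.0765,.0985)))
crop(im,190,80,130,100,6,'w5c.png')
s,_=snap('scene','s5')
```

```text
12.025 [0.49378352 0.07572461 0.11334056] [1.79971412e+02 3.85850812e-02 1.43260011e+00] [ 0.00024579 -0.00077714  0.01484002]
```

View pics/w5.png

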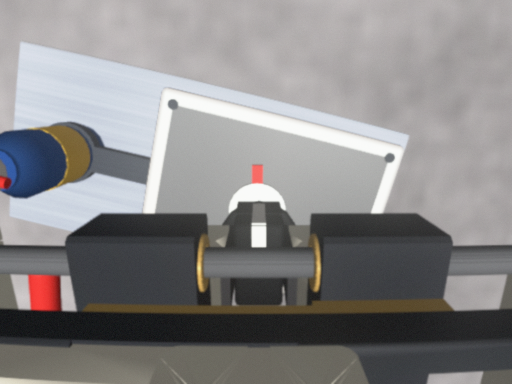

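The knob hangs above the disc with its pointer (260,235) in line with the red tab (257,174). I'll lower it to just above the shaft.

Emit:
carry_out([
  [0,0,0.01,0,0,0],
  [0,0,0.02,0,0,0],
  [0,0,0.02,0,0,0],
  [0,0,0.02,0,0,0],
])

```text
clock: 12.58
tool_pos: [0.4939, 0.0761, 0.0934]
orientation: [180.0, 0.0, 1.5]
force: [0.2, 0.0, 0.0]
opening: 0.0216
gripper_force: 30.0
```

Run:
```python
from h import *
o=telemetry.get_obs();print(o['clock'],o['tool_pos'],o['orientation'],o['force'],rel((.494,.0765,.0985)))
```

```text
12.575 [0.49386537 0.0760733  0.0934361 ] [1.79984901e+02 1.77110259e-02 1.53604665e+00] [0.1778717  0.02415414 0.04283055] [ 0.00014445 -0.0004216  -0.00506406]
```

Emit:
carry_out([
  [0.0001,-0.0004,0.002,0,0,0],
  [0.0001,-0.0004,0.005,0,0,0],
  [0.0001,-0.0004,0.007,0,0,0],
  [0.0001,-0.0004,0.009,0,0,0],
  [0.0001,-0.0004,0.011,0,0,0],
  [0.0001,-0.0004,0.011,0,0,0],
])

```text
clock: 13.32
tool_pos: [0.4938, 0.0766, 0.0824]
orientation: [180.0, 0.0, 1.6]
force: [0.9, -0.4, -1.1]
opening: 0.0221
gripper_force: 30.0
```

Emit:
carry_out([
  [0,0,0.003,0,0,0],
  [0,0,0.006,0,0,0],
  [0,0,0.009,0,0,0],
  [0,0,0.011,0,0,0],
  [0,0,0.012,0,0,0],
  [0,0,0.013,0,0,0],
  [0,0,0.013,0,0,0],
])

```text
clock: 14.2
tool_pos: [0.4939, 0.0767, 0.0696]
orientation: [-180.0, -0.0, 1.6]
force: [-0.4, 0.8, -0.1]
opening: 0.0219
gripper_force: 30.0
```

Going on smoothly, with no force yet. Now press to the stop.

Emit:
carry_out([
  [0,0,0.002,0,0,0],
  [0,0,0.004,0,0,0],
  [0,0,0.006,0,0,0],
  [0,0,0.007,0,0,0],
  [0,0,0.007,0,0,0],
  [0,0,0.007,0,0,0],
])

```text
clock: 14.95
tool_pos: [0.4941, 0.0767, 0.0633]
orientation: [-180.0, -0.0, 1.6]
force: [-3.9, -0.2, 10.2]
opening: 0.0219
gripper_force: 30.0
```

Emit:
carry_out([
  [0,0,0.001,0,0,0],
  [0,0,0.002,0,0,0],
  [0,0,0.002,0,0,0],
  [0,0,0.002,0,0,0],
])

```text
clock: 15.45
tool_pos: [0.4943, 0.0767, 0.0631]
orientation: [-180.0, -0.1, 1.6]
force: [-11.4, -0.7, 30.1]
opening: 0.0218
gripper_force: 30.0
```

Run:
```python
from h import *
a,_=snap('scene','s6');b,_=snap('side','d6');im,T=snap('wrist','w6')
c=lambda im,u,v,w,h,s: cv2.resize(im[v:v+h,u:u+w,::-1],(w*s,h*s),interpolation=cv2.INTER_CUBIC)
cv2.imwrite('pics/m6.png',np.vstack([np.hstack([c(a,235,150,100,75,4),c(b,220,195,100,75,4)]),c(im,156,130,200,75,4)]))
```

```text
(no output)
```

View pics/m6.png

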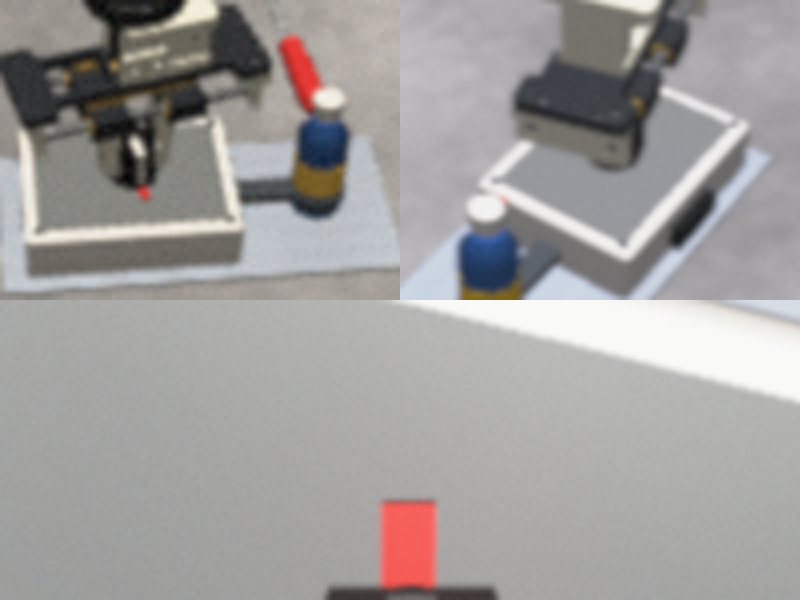

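The pictures show the knob down on the disc with its pointer over the red tab, and the cap back up. The force rose from 10 to 30 N with almost no travel, so the shaft is at its stop. Handing in.

```bash
python3 -c "
from h import *
print(workorder.close_job())"
```

```text
the job is handed in; nothing more can be done
None
```

I pressed the can's cap fully down and let it come back up, fitted the knob on the D-shaft with its pointer over the red tab, and handed in with the gripper holding it pressed to the stop at about 30 N; the job took about 15.5 s of the allowed 54.

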